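# Make up a collection kit and a test kit

## Robot

A 6-joint arm with a two-finger parallel gripper is mounted at the origin on a cart in front of the work surface, level with it; the furniture and walls round the work are solid. World frame = base frame: x ahead of the robot, y to its left, z up, the work surface at z = 0. Lengths are in mm, angles in rad, forces in N, time in s.
With the tool pointing down it reaches from about 325 to 775 mm from the base axis. Payload 5.5 kg.
Tool frame: the origin (TCP) lies between the finger pads; the fingertips stand 8 mm ahead of it and the grasp point (between the pads) lies 11 mm behind it (nose_length is the distance from the TCP to the fingertips, in mm); z points along the fingers, y is the line along which they close (so a half turn about z gives the same grasp; the last joint's range is limited). The gripper opens to 85 mm and grips with 20 to 120 N. Pads are 22 mm wide; open, the fingers measure 114 mm over their backs; the gripper's body (76 mm by 85 mm) begins 54 mm behind the grasp point. The pads swing forward as they close: fully open they stand 13 mm farther back than shut.
Start: joints at [1.264, 0.091, 1.231, -0, 1.82, -0.057], TCP at [148.33, 581.39, 239.275] pointing down, gripper open.
Joint ranges: [-2.87, 2.87], [-0.86, 2.18], [0.17, 2.46], [-1.51, 4.65], [0.06, 2.69], [-2.65, 2.65]. Speed limits (rad/s): [2.57, 2.57, 3.01, 3.14, 3.14, 3.14].

## Interface

Orientations are given as [roll, pitch, yaw] about the fixed x, y, z axes, in that order (R = Rz(yaw) Ry(pitch) Rx(roll)).
In Python, from plant import * gives the robot as it stands. The module is installed in compiled form; this text tells all that it offers.
- The arm moves only by the tool send_rows, never from a script. Its argument "deltas" is a list of rows, each an object with "linear": the shift along the world's x, y, z in units of 30 mm (1.0 is 30 mm), a list of three; "yaw": the turn about the world's z in units of 8 degrees (1.0 is 8 degrees). In form: [{"linear": [tx, ty, tz], "yaw": yaw}, ...]. A call has 1 to 20 rows; each row is the pose to reach, as a shift and turn from the pose commanded when the call began; what a row does not reach only later rows make up. A row lasts 1/10 s, in which the tool goes at most 50 mm and 8.59 degrees, less where a joint would pass 70% of its speed; a pose out of reach is approached as far as the arm can. A call with a gripper value outside its range is refused whole. "gripper" is the finger opening in mm, from 0 to 85.4, set as the call begins (left out, the last holds). The fingers move at their own pace and stop on an object; "squeeze" is the grip in N (left out, the last holds). Time passes only in rows, so rows that repeat a pose let the fingers close. It gives the time, the measured TCP pose, the force, the opening and the grip force at its end, in the units of the state.
- get_obs(): the state, without advancing time (a new reading comes with each control period).
- grab_frame(name): name is "scene" or "top" or "wrist"; returns a dict with "pixels" (384x512x3 uint8, blue, green, red), "depth" (384x512 float32, mm along the optical axis (not along the pixel's ray), 0 where there is no reading), "fov_y" (degrees; the focal length in pixels is half the picture's height over the tangent of half this angle, whatever the lens; pixels are square), "cx", "cy" (the principal point, pixels), "R" (3x3) and "t" (3): a world point X has camera coordinates R X + t. Camera axes: x right, y down, z forward; pixel columns grow to the right and rows downward; lengths in mm; the calibration is good to about 2 mm. The wrist camera is an equidistant fisheye: a pixel r from the principal point sees the ray r / f radians off the axis. A picture is of the moment at which its call begins.
- close_job(): hands the job in; it is judged then, once.
The state is a dict: "t": time; "qpos": joint angles; "qvel": joint speeds; "effort": joint torques, N m; "eef_pos": TCP position; "tool_rot": TCP orientation; "wrist_force": force on the tool from outside, world axes, zero at the start; "torque": the same for the moment, N m; "finger_gap": finger opening in mm; "grip_force": force on a finger pad.
Only numpy, scipy, OpenCV 4.12 (cv2) and the standard library are available. Lean on these libraries where they do the work, as an engineer would, in place of code of your own. Each camera call takes 0.05 s, during which the arm holds its last target. There are 200 camera calls.

## Task

Make up two kits from the stock in the steel tray. The collection kit, in the yellow tray, gets the green-capped dropper bottle in its large round well and the red-capped sample tube in its small round well; the test kit, in the blue tray, gets the orange-capped dropper bottle in its large round well, the slim white-capped vial in its small round well and the bench timer in its rectangular pocket. Stand each thing upright on the floor of its well, and leave the blue-capped and the purple-capped bottle standing where they are.

Things in the scene. Friction and masses are not known exactly. Their poses are not given: they have to be found in the camera images.
- yellow_tray: collection-kit tray: yellow frame 166 x 94 mm with a loop grip at each end, grey insert. Fixed, 35 mm high. Origin: centre of underside, x along its length, z up. Wells at y = 0: large round, black floor, 45 mm diameter, x = +38 mm, floor z = 13 mm; small round, white, x = -42 mm, floor z = 6 mm: funnel, 35 mm at the mouth, narrowing in 12 mm to a bore 19 mm diameter, 16 mm deep.
- blue_tray: test-kit tray: blue frame 241 x 94 mm, loop grips, grey insert. Fixed, 35 mm high. Origin: centre of underside, x along its length, z up. Wells at y = 0: large round, 45 mm diameter, x = +82 mm, floor z = 13 mm; small round, white, x = +22 mm, floor z = 6 mm: funnel, 35 mm mouth, narrowing in 12 mm to a 17.6 mm bore 16 mm deep; pocket 78 (x) by 40 mm (y), x = -58 mm, floor z = 24 mm.
- green_bottle: dropper bottle, green cap and label band, brown body; 70 mm tall, body 31 mm diameter up to 52 mm high, above it the cap, 18 mm diameter. Origin: centre of underside, z up. Grip the body from above, 45 mm above its underside. Goes in the yellow tray's large well. Starts standing in the steel stock tray (floor 3 mm, rim 13 mm high), 75 mm or more between centres.
- orange_bottle: dropper bottle, orange cap and label band, brown body; 70 mm tall, body 31 mm diameter up to 52 mm high, above it the cap, 18 mm diameter. Origin: centre of underside, z up. Grip the body from above, 45 mm above its underside. Goes in the blue tray's large well. Starts standing in the steel stock tray (floor 3 mm, rim 13 mm high), 75 mm or more between centres.
- blue_bottle: dropper bottle, blue cap and label band, white body; 74 mm tall, body 31 mm diameter up to 56 mm high, above it the cap, 18 mm diameter. Origin: centre of underside, z up. Grip the body from above, 45 mm above its underside. Stays in stock. Starts standing in the steel stock tray (floor 3 mm, rim 13 mm high), 75 mm or more between centres.
- purple_bottle: dropper bottle, purple cap and label band, brown body; 70 mm tall, body 31 mm diameter up to 52 mm high, above it the cap, 18 mm diameter. Origin: centre of underside, z up. Grip the body from above, 45 mm above its underside. Stays in stock. Starts standing in the steel stock tray (floor 3 mm, rim 13 mm high), 75 mm or more between centres.
- sample_tube: white sample tube, red screw cap; 91 mm tall, barrel 16 mm diameter up to 72 mm high, above it the cap, 20 mm diameter; flat underside. Origin: centre of underside, z up. Grip the barrel from above, 60 mm above its underside. Goes in the yellow tray's small well. Starts standing in the steel stock tray (floor 3 mm, rim 13 mm high), 75 mm or more between centres.
- reagent_vial: slim white vial, white cap; 65 mm tall, body 14 mm diameter up to 54 mm high, above it the cap, 16 mm diameter; flat underside. Origin: centre of underside, z up. Grip the body from above, 50 mm above its underside. Goes in the blue tray's small well. Starts standing in the steel stock tray (floor 3 mm, rim 13 mm high), 75 mm or more between centres.
- timer: white bench timer, display and keys at -x; 58 mm tall, 62 mm wide (y), 24 mm thick (x -11 to +13) at the foot, 18 mm at the top. Origin: centre of underside, z up. Grip its thickness (along its x) 38 mm above the underside. Goes in the blue tray's pocket, width along the tray's x, either way. Starts standing in the steel stock tray (floor 3 mm, rim 13 mm high), 75 mm or more between centres.

How it is judged (in metres and radians):
At the end, for the whole second after the job is handed in: Each of the five things stands in its own well of its own tray: within 10 mm of the well's centre in the tray's x and y, within 5 mm of its floor, upright within 0.3 rad, at rest. The blue- and purple-capped bottles stand upright within 30 mm of their starts (x of green_bottle in the frame of yellow_tray between 0.028 and 0.048 m and y of green_bottle in the frame of yellow_tray between -0.01 and 0.01 m and z of green_bottle in the frame of yellow_tray between 0.009 and 0.018 m and angle between each of green_bottle, sample_tube, orange_bottle, reagent_vial, timer, blue_bottle, purple_bottle's own z axis and vertical below 0.3 rad and linear speed of each of green_bottle, sample_tube, orange_bottle, reagent_vial, timer below 0.02 m/s and x of sample_tube in the frame of yellow_tray between -0.052 and -0.032 m and y of sample_tube in the frame of yellow_tray between -0.01 and 0.01 m and z of sample_tube in the frame of yellow_tray between 0.002 and 0.011 m and x of orange_bottle in the frame of blue_tray between 0.072 and 0.092 m and y of orange_bottle in the frame of blue_tray between -0.01 and 0.01 m and z of orange_bottle in the frame of blue_tray between 0.009 and 0.018 m and x of reagent_vial in the frame of blue_tray between 0.012 and 0.032 m and y of reagent_vial in the frame of blue_tray between -0.01 and 0.01 m and z of reagent_vial in the frame of blue_tray between 0.002 and 0.011 m and x of timer in the frame of blue_tray between -0.068 and -0.048 m and y of timer in the frame of blue_tray between -0.01 and 0.01 m and z of timer in the frame of blue_tray between 0.02 and 0.029 m and distance of each of blue_bottle, purple_bottle from where it was at the start of the episode below 0.03 m); the robot touches nothing.
It fails at once if the blue-capped or the purple-capped bottle, which stay in stock, is moved more than 30 mm or tipped (distance of any of blue_bottle, purple_bottle from where it was at the start of the episode above 0.03 m or angle between any of blue_bottle, purple_bottle's own z axis and vertical above 0.5 rad).
It also fails if it takes over 128 s, if anything falls off the work surface, if the arm or the gripper's body presses on something with over 40 N, if the wrist force passes 120 N, or if a joint passes its speed limit or range.

## Working session

There is one attempt and no reset: what is moved stays moved. The work goes in short steps, Python scripts to look and compute and a tool call to move; the robot and the scene stay as the last step left them, time stands still between calls to the robot, and variables do not carry over. Pictures are saved under pics/ and viewed, at most 14 in all, crops included, and the job is handed in when it is done.

Besides the shell and the picture viewer there is one more tool, called after "Request:" by a JSON object that holds its "op" and its "data". send_rows: Moves the arm, as the interface text tells. Its arguments: {"type":"object","properties":{"deltas":{"type":"array","items":{"type":"object","properties":{"linear":{"type":"array","items":{"type":"number"}},"yaw":{"type":"number"}}}},"gripper":{"type":"number"},"squeeze":{"type":"number"}},"required":["deltas"]}

```bash
mkdir -p pics; cat > h.py <<'E'
from plant import *
import numpy as np, cv2
def shot(n,save=None):
    f=grab_frame(n)
    if save: cv2.imwrite(f'pics/{save}.png',f['pixels'])
    return f
def cloud(f):
    h,w=f['depth'].shape; F=h/2/np.tan(np.radians(f['fov_y']/2))
    v,u=np.mgrid[:h,:w]; z=f['depth'].astype(float)
    c=np.stack([(u-f['cx'])/F*z,(v-f['cy'])/F*z,z],-1)
    P=(c-np.array(f['t']))@np.array(f['R'])
    P[z==0]=np.nan
    return P
E
python3 - <<'E'
from h import *
o=get_obs();print({k:np.round(v,3).tolist() for k,v in o.items()})
for n in('top','scene'):
    f=shot(n,n+'0');np.savez(n+'0.npz',**{k:f[k] for k in f})
    P=cloud(f);print(n,f['fov_y'],np.round(-np.array(f['R']).T@f['t']))
E
```

```text
{'t': 0.0, 'qpos': [1.264, 0.092, 1.232, -0.0, 1.82, -0.057], 'qvel': [0.002, -0.0, 0.001, 0.0, 0.001, 0.001], 'effort': [0.0, -45.871, -41.803, -0.0, 0.011, -0.0], 'eef_pos': [148.258, 581.1, 238.129], 'tool_rot': [-3.14, -0.0, 2.892], 'wrist_force': [0.841, -0.21, -0.06], 'torque': [0.046, -0.004, 0.042], 'grip_force': 0.0, 'finger_gap': 85.173}
top 43.93635808181622 [ 338.  -13. 1403.]
scene 50.10469238712664 [ 256. -631.  771.]
```

View pics/top0.png

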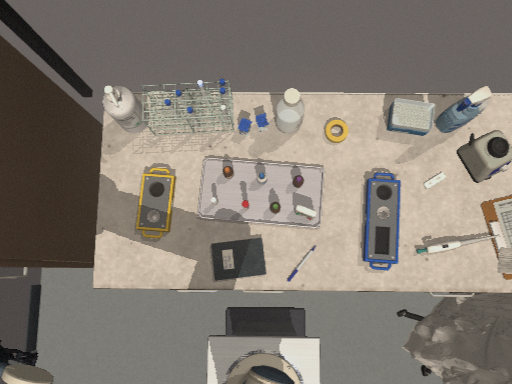

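View pics/scene0.png

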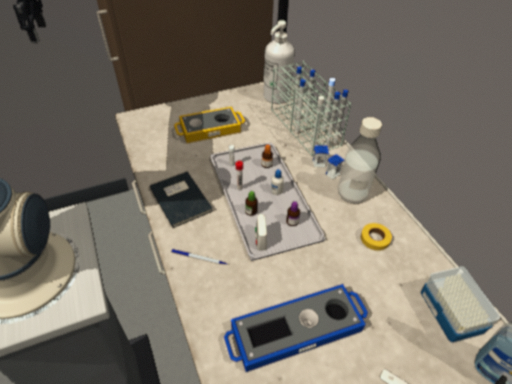

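The top view shows the steel tray at the centre: orange (228,171), blue (262,177), purple (298,181), vial (213,200), red tube (245,204), green (275,207) and timer (306,212). The yellow tray is at (156,202) and the blue tray at (381,220). In both, the large well is at the far end.

```bash
cat > m.py <<'E'
from h import *
def cyl(P,lo,hi,c,r=25):
    m=(P[...,2]>lo)&(P[...,2]<hi)&(np.hypot(P[...,0]-c[0],P[...,1]-c[1])<r)
    return P[m]
if __name__=='__main__':
    g={'orange':(228,171),'blue':(262,177),'purple':(298,181),'vial':(213,200),'tube':(245,204),'green':(275,207),'timer':(306,212)}
    D={n:dict(np.load(n+'0.npz')) for n in('top','scene')}
    C={n:cloud(D[n]) for n in D}
    for k,(u,v) in g.items():
        P=C['top'][v,u]
        for n in C:
            q=cyl(C[n],P[2]-14 if k!='timer' else 35,P[2]+8,P,22 if k!='timer' else 45)
            print(k,n,len(q),np.round(P),'mean',np.round(q.mean(0),1),'min',np.round(q.min(0)),'max',np.round(q.max(0)))
            if k=='timer':
                r=cv2.minAreaRect(q[:,:2].astype(np.float32));print(r)
    for n in C:
        hsv=cv2.cvtColor(D[n]['pixels'],cv2.COLOR_BGR2HSV)
        for k,(a,b),c in(('yellow',(20,32),(156,202)),('blueT',(105,125),(381,220))):
            p0=C['top'][c[1],c[0]]
            m=(hsv[...,0]>=a)&(hsv[...,0]<=b)&(hsv[...,1]>130)&(np.abs(C[n][...,2]-33)<8)&(np.hypot(*(C[n][...,:2]-p0[:2]).transpose(2,0,1))<170)
            q=C[n][m];r=cv2.minAreaRect(q[:,:2].astype(np.float32));print(n,k,len(q),np.round(r[0],1),np.round(r[1],1),r[2],q[:,2].mean(),np.round(q.mean(0),1))
E
python3 m.py
python3 - <<'E'
import cv2
a=cv2.imread('pics/top0.png');b=cv2.imread('pics/scene0.png')
x=cv2.resize(a[140:280,130:420],(800,386),interpolation=3);cv2.imwrite('pics/crop.png',x)
E
```

```text
orange top 49 [618. 105.  60.] mean [618.8 107.5  52.9] min [606.  94.  46.] max [635. 123.  67.]
orange scene 70 [618. 105.  60.] mean [619.6 102.6  54.5] min [607.  93.  46.] max [635. 114.  67.]
blue top 32 [599.   6.  71.] mean [602.9   9.4  69.6] min [595.   1.  57.] max [610.  18.  78.]
blue scene 56 [599.   6.  71.] mean [603.3   4.6  68.3] min [596.  -1.  57.] max [613.  13.  79.]
purple top 30 [588. -96.  69.] mean [594.3 -97.   69. ] min [ 588. -105.   55.] max [603. -90.  76.]
purple scene 58 [588. -96.  69.] mean [ 593.9 -101.9   65.8] min [ 588. -108.   56.] max [601. -92.  73.]
vial top 28 [532. 145.  66.] mean [533.5 145.8  65.8] min [527. 139.  58.] max [542. 154.  71.]
vial scene 40 [532. 145.  66.] mean [533.4 142.1  63. ] min [527. 133.  53.] max [541. 153.  69.]
tube top 40 [518.  53.  87.] mean [518.9  54.7  89.6] min [510.  45.  78.] max [529.  64.  95.]
tube scene 78 [518.  53.  87.] mean [518.8  49.8  87.2] min [510.  42.  74.] max [530.  61.  95.]
green top 28 [512. -31.  76.] mean [516.4 -30.3  70.6] min [510. -37.  62.] max [524. -23.  77.]
green scene 40 [
[... 208 characters left out ...]
5, -116.48583984375), (60.063385009765625, 20.979585647583008), 69.20211029052734)
timer scene 248 [ 500. -119.   60.] mean [ 502.  -125.3   55.5] min [ 488. -149.   35.] max [523. -92.  63.]
((504.4220886230469, -118.650634765625), (61.86441421508789, 20.335784912109375), 69.448486328125)
top yellow 488 [530.3 319.8] [ 94.9 205.5] 85.45094299316406 32.97905476135624 [526.9 316.8  33. ]
top blueT 479 [ 483.1 -340.7] [ 92.8 280.1] 85.96393585205078 33.52169485087079 [ 473.  -335.7   33.5]
scene yellow 488 [530.5 318.9] [100.3 205.7] 85.86603546142578 31.823551131839505 [524.5 302.1  31.8]
scene blueT 1431 [ 482.8 -342.1] [ 93.7 279.3] 86.2100601196289 32.626163326987545 [ 469.8 -355.    32.6]
```

View pics/crop.png

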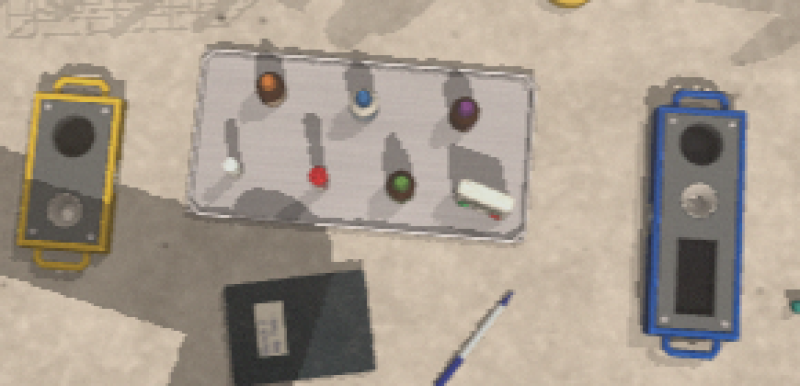

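The crop confirms the large wells are on the +x ends (74,137 and 702,145) and the pocket is nearest the robot. I'll move over the stock tray and refine with the wrist camera.

Request:
{"op": "send_rows", "data": {"deltas": [{"linear": [4, -6, 1], "yaw": 1}, {"linear": [4, -6, 1], "yaw": 1.3}, {"linear": [4, -6, 1], "yaw": 1.3}, {"linear": [4, -6, 1], "yaw": 1.3}, {"linear": [8, -13, 2], "yaw": 1.3}, {"linear": [8, -13, 2], "yaw": 1.3}, {"linear": [8, -13, 2], "yaw": 1.3}, {"linear": [8, -13, 2], "yaw": 1.3}, {"linear": [11.7, -19.4, 2], "yaw": 1.3}, {"linear": [11.7, -19.4, 2], "yaw": 1.3}, {"linear": [11.7, -19.4, 2], "yaw": 1.3}, {"linear": [11.7, -19.4, 2], "yaw": 1.3}, {"linear": [11.7, -19.4, 2], "yaw": 1.3}, {"linear": [11.7, -19.4, 2], "yaw": 1.3}, {"linear": [11.7, -19.4, 2], "yaw": 1.3}, {"linear": [11.7, -19.4, 2], "yaw": 1.3}], "gripper": 55}}

```text
t: 1.7
eef_pos: [499.3, -1.0, 298.5]
tool_rot: [3.141, -0.002, 3.072]
wrist_force: [-0.9, 1.1, 0.0]
finger_gap: 54.8
grip_force: 0.0
```

```bash
cat >> h.py <<'E'
def wcloud(f):
    h,w=f['depth'].shape; F=h/2/np.tan(np.radians(f['fov_y']/2))
    v,u=np.mgrid[:h,:w]; z=f['depth'].astype(float)
    dx,dy=u-f['cx'],v-f['cy']; r=np.hypot(dx,dy)+1e-9; k=np.tan(np.minimum(r/F,1.45))/r
    c=np.stack([dx*k*z,dy*k*z,z],-1); P=(c-np.array(f['t']))@np.array(f['R']); P[(z==0)]=np.nan
    return P
def ortho(P,img,x0,x1,y0,y1,s=2):
    # top-down map, +x up, +y left; s px per mm; highest point wins
    H,W=int((x1-x0)*s),int((y1-y0)*s); o=np.zeros((H,W,3),np.uint8)
    m=np.isfinite(P).all(-1)&(P[...,0]>x0)&(P[...,0]<x1)&(P[...,1]>y0)&(P[...,1]<y1)
    p,c=P[m],img[m]; i=np.argsort(p[:,2])
    for a,b in zip(p[i],c[i]): cv2.circle(o,(int((y1-a[1])*s),int((x1-a[0])*s)),2,b.tolist(),-1)
    return o
E
python3 - <<'E'
from h import *
f=shot('wrist','w0');np.savez('w0.npz',**f);print(f['fov_y'],np.round(-np.array(f['R']).T@f['t']))
o=get_obs();print(o['eef_pos'],o['tool_rot'],o['t'],o['finger_gap'])
P=wcloud(f)
for k,c,z in(('orange',(619,105),50),('blue',(603,7),50),('purple',(594,-99),50),('vial',(533,144),45),('tube',(519,52),60),('green',(516,-32),50),('timer',(504,-117),40)):
    d=np.hypot(P[...,0]-c[0],P[...,1]-c[1]); q=P[(d<(25 if k!='timer' else 42))&(P[...,2]>z)]
    if len(q)>5: 
        print(k,len(q),np.round(q.mean(0),1),np.round(np.percentile(q,[1,99],axis=0)).tolist())
        t=q[q[:,2]>np.percentile(q[:,2],97)-6];print('   top',len(t),np.round(t.mean(0),1))
        if k=='timer':print(cv2.minAreaRect(q[:,:2].astype(np.float32)))
E
```

```text
65.70646984690485 [430.   3. 434.]
[ 4.99082774e+02 -2.64690288e-01  2.98891600e+02] [ 3.14116084e+00 -1.06490961e-03  3.07318849e+00] 1.75 55.083837960344795
orange 73 [614.7 110.3  59.4] [[611.0, 99.0, 50.0], [621.0, 117.0, 73.0]]
   top 19 [617.4 112.3  69.9]
blue 322 [600.3   8.8  62. ] [[591.0, -5.0, 50.0], [613.0, 22.0, 78.0]]
   top 93 [603.    9.   76.1]
vial 146 [532.6 143.7  63.9] [[527.0, 137.0, 46.0], [540.0, 153.0, 70.0]]
   top 105 [533.5 144.4  67.9]
tube 4589 [502.8  49.1 353.4] [[494.0, 39.0, 87.0], [524.0, 59.0, 397.0]]
   top 735 [496.8  51.7 391.9]
green 1734 [502.3 -39.9 306.9] [[492.0, -54.0, 51.0], [522.0, -22.0, 383.0]]
   top 142 [503.3 -52.4 373.2]
timer 765 [ 503.4 -115.4   57.8] [[488.0, -145.0, 41.0], [520.0, -89.0, 63.0]]
   top 569 [ 505.1 -117.1   60.9]
((504.2943420410156, -117.65974426269531), (60.310546875, 21.075511932373047), 68.93025207519531)
```

View pics/w0.png

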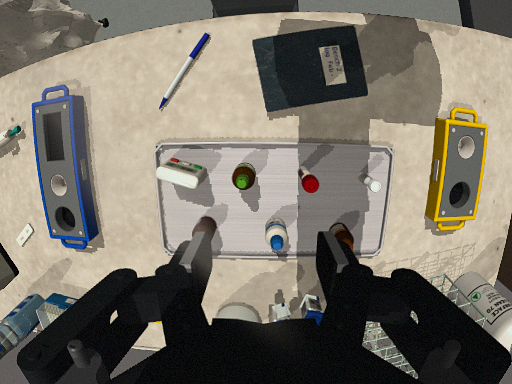

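The wrist view shows the green bottle (243,180), tube (310,182), vial (374,184), timer (182,173) and both trays. The fingers hide orange and purple.

```bash
python3 - <<'E'
from h import *
f=dict(np.load('w0.npz'));P=wcloud(f)
for k,c,z in(('tube',(519,52),60),('green',(516,-32),50)):
    d=np.hypot(P[...,0]-c[0],P[...,1]-c[1]); q=P[(d<25)&(P[...,2]>z)&(P[...,2]<100)]
    t=q[q[:,2]>np.percentile(q[:,2],97)-6];print(k,len(t),np.round(t.mean(0),1),np.round(np.percentile(q,[1,99],axis=0)).tolist())
h=cv2.cvtColor(f['pixels'],cv2.COLOR_BGR2HSV)
for k,(a,b),c in(('yel',(20,32),(530,319)),('blu',(105,125),(483,-341))):
    m=(h[...,0]>=a)&(h[...,0]<=b)&(h[...,1]>130)&(abs(P[...,2]-33)<6)&(np.hypot(P[...,0]-c[0],P[...,1]-c[1])<170)
    q=P[m];r=cv2.minAreaRect(q[:,:2].astype(np.float32));print(k,len(q),r)
# wells: points well below the deck near expected centres
for k,c,R in(('YL',(568,316),34),('YS',(488.5,322.5),30),('BL',(565,-347),34),('BS',(505,-343),30),('BP',(425,-337),48)):
  for n in('top0','w0'):
    g=dict(np.load(n+'.npz'));Q=P if n=='w0' else cloud(g)
    m=(np.hypot(Q[...,0]-c[0],Q[...,1]-c[1])<R)&(Q[...,2]<(30 if k!='BP' else 29.5))&(Q[...,2]>0)
    q=Q[m]
    if len(q)>8:
        q=q[:,:2].astype(np.float32);print(k,n,len(q),np.round(q.mean(0),1),np.round((np.percentile(q,2,axis=0)+np.percentile(q,98,axis=0))/2,1))
E
```

```text
tube 203 [519.3  53.4  93.2] [[510.0, 44.0, 62.0], [529.0, 62.0, 96.0]]
green 107 [516.4 -30.5  72.2] [[507.0, -41.0, 50.0], [524.0, -21.0, 74.0]]
yel 1339 ((530.0188598632812, 319.4703674316406), (96.04486083984375, 203.81393432617188), 85.6399917602539)
blu 1095 ((483.04571533203125, -340.72015380859375), (94.42156219482422, 278.0610046386719), 87.02284240722656)
YL top0 192 [571.1 321.2] [570.3 315.8]
YL w0 373 [573.5 328.1] [572.3 325.5]
YS top0 97 [490.  326.4] [486.2 326.2]
YS w0 176 [489.8 329.7] [488.6 327.1]
BL top0 205 [ 567.6 -350.2] [ 564.9 -349.9]
BL w0 334 [ 569.6 -358.3] [ 568.2 -356. ]
BS top0 99 [ 506.1 -344.7] [ 504.8 -344.7]
BS w0 158 [ 506.7 -349. ] [ 505.3 -346.6]
BP top0 412 [ 425.8 -336.7] [ 425.6 -332.3]
BP w0 873 [ 425.6 -335.8] [ 425.5 -324.3]
```

Request:
{"op": "send_rows", "data": {"deltas": [{"linear": [0.57, -1.02, -1.5]}, {"linear": [0.57, -1.02, -3]}, {"linear": [0.57, -1.02, -4.5]}, {"linear": [0.57, -1.02, -5.5]}, {"linear": [0.57, -1.02, -6.3]}, {"linear": [0.57, -1.02, -7.1]}, {"linear": [0.57, -1.02, -7.9]}, {"linear": [0.57, -1.02, -8.5]}, {"linear": [0.57, -1.02, -8.73]}, {"linear": [0.57, -1.02, -8.73]}, {"linear": [0.57, -1.02, -8.73]}], "gripper": 55, "squeeze": 30}}

```text
validation failed for argument at $.de...
```

Request:
{"op": "send_rows", "data": {"deltas": [{"linear": [0, 0, 0]}, {"linear": [0, 0, 0]}, {"linear": [0, 0, 0]}, {"linear": [0, 0, 0]}, {"linear": [0, 0, 0]}, {"linear": [0, 0, 0]}, {"linear": [0, 0, 0]}, {"linear": [0, 0, 0]}], "gripper": 20}}

```text
validation failed for argument at $.de...
```

Request:
{"op": "send_rows", "data": {"deltas": [{"linear": [0.57, -1.02, -1.5], "yaw": 0}, {"linear": [0.57, -1.02, -3], "yaw": 0}, {"linear": [0.57, -1.02, -4.5], "yaw": 0}, {"linear": [0.57, -1.02, -5.5], "yaw": 0}, {"linear": [0.57, -1.02, -6.3], "yaw": 0}, {"linear": [0.57, -1.02, -7.1], "yaw": 0}, {"linear": [0.57, -1.02, -7.9], "yaw": 0}, {"linear": [0.57, -1.02, -8.5], "yaw": 0}, {"linear": [0.57, -1.02, -8.73], "yaw": 0}, {"linear": [0.57, -1.02, -8.73], "yaw": 0}, {"linear": [0.57, -1.02, -8.73], "yaw": 0}], "gripper": 55, "squeeze": 30}}

```text
t: 2.85
eef_pos: [516.9, -30.7, 38.6]
tool_rot: [-3.142, 0.002, 3.074]
wrist_force: [1.0, -0.3, 0.7]
finger_gap: 55.0
grip_force: 0.0
```

Request:
{"op": "send_rows", "data": {"deltas": [{"linear": [0, 0, 0], "yaw": 0}, {"linear": [0, 0, 0], "yaw": 0}, {"linear": [0, 0, 0], "yaw": 0}, {"linear": [0, 0, 0], "yaw": 0}, {"linear": [0, 0, 0], "yaw": 0}, {"linear": [0, 0, 0], "yaw": 0}, {"linear": [0, 0, 0], "yaw": 0}, {"linear": [0, 0, 0], "yaw": 0}], "gripper": 20}}

```text
t: 3.65
eef_pos: [517.3, -31.2, 38.9]
tool_rot: [3.141, 0.002, 3.073]
wrist_force: [-0.3, 2.1, 5.3]
finger_gap: 29.9
grip_force: 29.7
```

Request:
{"op": "send_rows", "data": {"deltas": [{"linear": [0, 0, 0.5], "yaw": 0}, {"linear": [0, 0, 1.5], "yaw": 0}, {"linear": [0, 0, 2.7], "yaw": 0}, {"linear": [0, 0.2, 3.8], "yaw": 0}, {"linear": [0.2, 1.2, 3.8], "yaw": 0}, {"linear": [0.4, 2.4, 3.8], "yaw": 0}, {"linear": [0.6, 3.7, 3.8], "yaw": 0}, {"linear": [0.8, 5, 3.8], "yaw": 0}, {"linear": [1, 6.3, 3.8], "yaw": 0}, {"linear": [1.2, 7.6, 3.8], "yaw": 0}, {"linear": [1.4, 8.9, 3.8], "yaw": 0}, {"linear": [1.6, 10.2, 3.8], "yaw": 0}, {"linear": [1.73, 11.2, 3.8], "yaw": 0}, {"linear": [1.73, 11.59, 3.8], "yaw": 0}, {"linear": [1.73, 11.59, 3.8], "yaw": 0}, {"linear": [1.73, 11.59, 3], "yaw": 0}, {"linear": [1.73, 11.59, 2.2], "yaw": 0}, {"linear": [1.73, 11.59, 2], "yaw": 0}, {"linear": [1.73, 11.59, 2], "yaw": 0}]}}

```text
t: 5.55
eef_pos: [567.9, 314.8, 96.4]
tool_rot: [-3.14, -0.002, 3.072]
wrist_force: [-0.5, -0.7, -0.4]
finger_gap: 30.0
grip_force: 29.8
```

```bash
python3 - <<'E'
from h import *
f=shot('wrist');g=shot('scene');h=shot('top')
w=cv2.resize(f['pixels'][120:340,150:400],(400,352));s=cv2.resize(g['pixels'][70:180,150:275],(400,352));t=cv2.resize(h['pixels'][150:260,110:235],(400,352))
cv2.imwrite('pics/a1.png',np.hstack([w,s]))
E
```

```text
(no output)
```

View pics/a1.png

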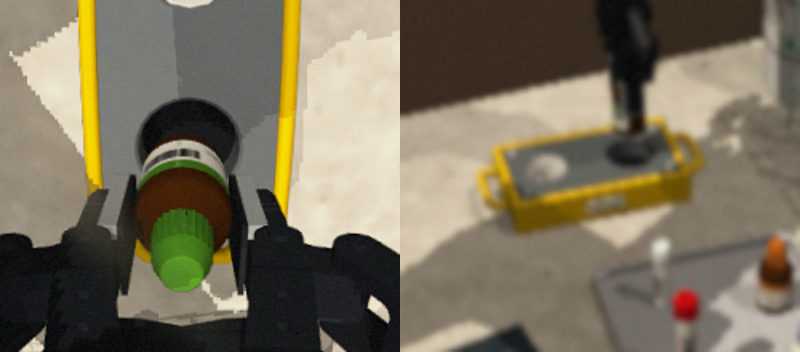

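The green bottle is held upright above the black well, so I'll lower it.

Request:
{"op": "send_rows", "data": {"deltas": [{"linear": [0, 0, -0.6], "yaw": 0}, {"linear": [0, 0, -1.1], "yaw": 0}, {"linear": [0, 0, -1.4], "yaw": 0}, {"linear": [0, 0, -1.6], "yaw": 0}, {"linear": [0, 0, -1.65], "yaw": 0}, {"linear": [0, 0, -1.65], "yaw": 0}, {"linear": [0, 0, -1.65], "yaw": 0}]}}

```text
t: 6.4
eef_pos: [568.6, 316.7, 48.7]
tool_rot: [3.141, 0.001, 3.073]
wrist_force: [-0.4, -0.2, 3.6]
finger_gap: 29.8
grip_force: 30.2
```

Request:
{"op": "send_rows", "data": {"deltas": [{"linear": [0, 0, 0], "yaw": 0}, {"linear": [0, 0, 0], "yaw": 0}, {"linear": [0, 0, 0], "yaw": 0}, {"linear": [0, 0, 0], "yaw": 0}, {"linear": [0, 0, 0], "yaw": 0}, {"linear": [0, 0, 0], "yaw": 0}, {"linear": [0, 0, 0.3], "yaw": 0}, {"linear": [0, 0, 0.8], "yaw": 0}, {"linear": [0, 0, 1.6], "yaw": 0}, {"linear": [0, 0, 2.6], "yaw": 0}, {"linear": [0, 0, 3.5], "yaw": 0}, {"linear": [0, 0, 3.5], "yaw": 0}], "gripper": 50}}

```text
t: 7.6
eef_pos: [570.4, 317.5, 160.8]
tool_rot: [3.136, 0.01, 3.073]
wrist_force: [0.3, 0.4, 1.0]
finger_gap: 50.3
grip_force: 0.0
```

Request:
{"op": "send_rows", "data": {"deltas": [{"linear": [-0.3, -1.5, 0], "yaw": 0}, {"linear": [-0.6, -3, 0], "yaw": 0}, {"linear": [-0.9, -4.5, 0], "yaw": 0}, {"linear": [-1.2, -6, 0], "yaw": 0}, {"linear": [-1.5, -7.5, 0], "yaw": 0}, {"linear": [-1.63, -8.5, 0], "yaw": 0}, {"linear": [-1.63, -8.78, 0], "yaw": 0}, {"linear": [-1.63, -8.78, -0.4], "yaw": 0}, {"linear": [-1.63, -8.78, -1.2], "yaw": 0}, {"linear": [-1.63, -8.78, -2], "yaw": 0}, {"linear": [-1.63, -8.78, -2.7], "yaw": 0}, {"linear": [-1.63, -8.78, -3.2], "yaw": 0}, {"linear": [-1.63, -8.78, -3.4], "yaw": 0}, {"linear": [-1.63, -8.78, -3.4], "yaw": 0}, {"linear": [-1.63, -8.78, -3.4], "yaw": 0}]}}

```text
t: 9.1
eef_pos: [520.0, 53.5, 51.8]
tool_rot: [3.141, 0.001, 3.074]
wrist_force: [0.4, -0.8, 0.7]
finger_gap: 50.1
grip_force: 0.0
```

Request:
{"op": "send_rows", "data": {"deltas": [{"linear": [0, 0, 0], "yaw": 0}, {"linear": [0, 0, 0], "yaw": 0}, {"linear": [0, 0, 0], "yaw": 0}, {"linear": [0, 0, 0], "yaw": 0}, {"linear": [0, 0, 0], "yaw": 0}, {"linear": [0, 0, 0], "yaw": 0}, {"linear": [0, 0, 0], "yaw": 0}, {"linear": [0, 0, 0], "yaw": 0}, {"linear": [0, 0, 0], "yaw": 0}], "gripper": 6}}

```text
t: 10.0
eef_pos: [520.1, 53.1, 52.0]
tool_rot: [3.141, 0.002, 3.073]
wrist_force: [0.4, 0.2, 5.7]
finger_gap: 18.3
grip_force: 29.0
```

Request:
{"op": "send_rows", "data": {"deltas": [{"linear": [0, 0, 0], "yaw": 0}, {"linear": [0, 0, 0], "yaw": 0}, {"linear": [0, 0, 0], "yaw": 0}, {"linear": [0, 0, -0.15], "yaw": 0}, {"linear": [0, 0, -0.2], "yaw": 0}, {"linear": [0, 0, -0.2], "yaw": 0}], "gripper": 30}}

```text
t: 10.6
eef_pos: [519.0, 53.1, 44.1]
tool_rot: [-3.141, -0.001, 3.073]
wrist_force: [0.5, -0.3, -0.2]
finger_gap: 30.3
grip_force: 0.0
```

Request:
{"op": "send_rows", "data": {"deltas": [{"linear": [0, 0, 0], "yaw": 0}, {"linear": [0, 0, 0], "yaw": 0}, {"linear": [0, 0, 0], "yaw": 0}, {"linear": [0, 0, 0], "yaw": 0}, {"linear": [0, 0, 0], "yaw": 0}, {"linear": [0, 0, 0], "yaw": 0}, {"linear": [0, 0, 0], "yaw": 0}], "gripper": 6}}

```text
t: 11.3
eef_pos: [519.4, 53.1, 44.9]
tool_rot: [-3.142, 0.0, 3.073]
wrist_force: [-0.1, -0.3, -0.5]
finger_gap: 15.7
grip_force: 29.2
```

```bash
python3 - <<'E'
from h import *
f=shot('wrist');cv2.imwrite('pics/a2.png',cv2.resize(f['pixels'][140:340,150:400],(700,560)))
E
```

```text
(no output)
```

View pics/a2.png

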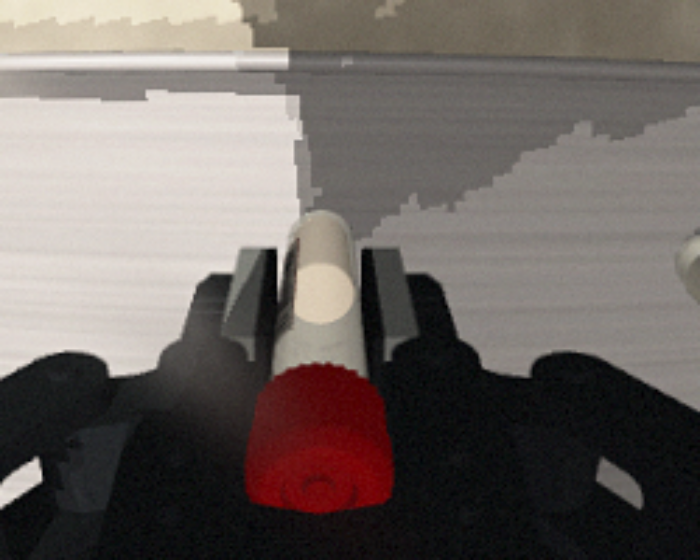

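The tube is now held by its barrel with the pads below the cap. I'll carry it to the yellow tray's small well.

Request:
{"op": "send_rows", "data": {"deltas": [{"linear": [0, 0, 0.5], "yaw": 0}, {"linear": [0, 0, 1.5], "yaw": 0}, {"linear": [0, 0, 2.7], "yaw": 0}, {"linear": [0, 0.2, 3.7], "yaw": 0}, {"linear": [-0.1, 1.2, 3.7], "yaw": 0}, {"linear": [-0.2, 2.4, 3.7], "yaw": 0}, {"linear": [-0.4, 3.7, 3.7], "yaw": 0}, {"linear": [-0.6, 5, 3.7], "yaw": 0}, {"linear": [-0.8, 6.3, 3.7], "yaw": 0}, {"linear": [-1, 7.6, 3.7], "yaw": 0}, {"linear": [-1.03, 8.5, 3.7], "yaw": 0}, {"linear": [-1.03, 8.98, 3.7], "yaw": 0}, {"linear": [-1.03, 8.98, 3.7], "yaw": 0}, {"linear": [-1.03, 8.98, 3], "yaw": 0}, {"linear": [-1.03, 8.98, 2.2], "yaw": 0}, {"linear": [-1.03, 8.98, 1.6], "yaw": 0}, {"linear": [-1.03, 8.98, 1.6], "yaw": 0}, {"linear": [-1.03, 8.98, 1.6], "yaw": 0}]}}

```text
t: 13.15
eef_pos: [489.0, 321.3, 93.5]
tool_rot: [-3.141, 0.0, 3.072]
wrist_force: [-0.2, 0.6, 0.0]
finger_gap: 16.0
grip_force: 29.2
```

```bash
python3 - <<'E'
from h import *
f=shot('wrist');g=shot('scene')
cv2.imwrite('pics/a3.png',np.hstack([cv2.resize(f['pixels'][120:340,150:400],(400,352)),cv2.resize(g['pixels'][70:180,150:275],(400,352))]))
E
```

```text
(no output)
```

View pics/a3.png

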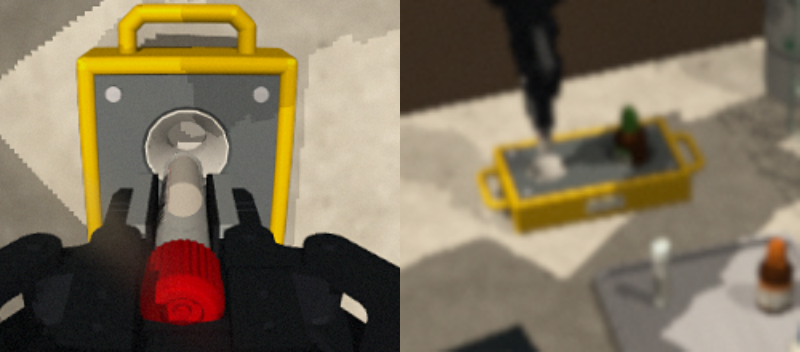

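The tube hangs over the funnel, and the green bottle is seated. I'll lower it and watch the force.

Request:
{"op": "send_rows", "data": {"deltas": [{"linear": [0, 0, -0.4], "yaw": 0}, {"linear": [0, 0, -0.7], "yaw": 0}, {"linear": [0, 0, -0.85], "yaw": 0}, {"linear": [0, 0, -0.95], "yaw": 0}, {"linear": [0, 0, -1.05], "yaw": 0}, {"linear": [0, 0, -1.05], "yaw": 0}]}}

```text
t: 13.85
eef_pos: [488.3, 322.5, 60.9]
tool_rot: [-3.141, -0.001, 3.073]
wrist_force: [-0.3, -0.7, -0.2]
finger_gap: 15.6
grip_force: 29.2
```

Request:
{"op": "send_rows", "data": {"deltas": [{"linear": [0, 0, -0.12], "yaw": 0}, {"linear": [0, 0, -0.24], "yaw": 0}, {"linear": [0, 0, -0.34], "yaw": 0}, {"linear": [0, 0, -0.42], "yaw": 0}, {"linear": [0, 0, -0.42], "yaw": 0}]}}

```text
t: 14.35
eef_pos: [488.3, 322.3, 48.2]
tool_rot: [-3.141, -0.001, 3.073]
wrist_force: [0.7, 0.1, -0.6]
finger_gap: 15.6
grip_force: 29.2
```

Request:
{"op": "send_rows", "data": {"deltas": [{"linear": [0, 0, 0], "yaw": 0}, {"linear": [0, 0, 0], "yaw": 0}, {"linear": [0, 0, 0], "yaw": 0}, {"linear": [0, 0, 0], "yaw": 0}, {"linear": [0, 0, 0], "yaw": 0}, {"linear": [0, 0, 0], "yaw": 0}, {"linear": [0, 0, 0.4], "yaw": 0}, {"linear": [0, 0, 1.2], "yaw": 0}, {"linear": [0, 0, 2.4], "yaw": 0}, {"linear": [0, 0, 3.4], "yaw": 0}, {"linear": [0, 0, 3.6], "yaw": 0}, {"linear": [0, 0, 3.6], "yaw": 0}], "gripper": 46}}

```text
t: 15.55
eef_pos: [489.3, 322.9, 159.2]
tool_rot: [3.139, 0.003, 3.073]
wrist_force: [-0.0, 0.5, 0.3]
finger_gap: 45.8
grip_force: 0.0
```

Request:
{"op": "send_rows", "data": {"deltas": [{"linear": [0.4, -1.4, 0.8], "yaw": 0}, {"linear": [0.8, -2.8, 1.6], "yaw": 0}, {"linear": [1.2, -4.2, 2.2], "yaw": 0}, {"linear": [1.6, -5.6, 2.8], "yaw": 0}, {"linear": [1.7, -6.7, 3.2], "yaw": 0}, {"linear": [1.7, -7.18, 3.43], "yaw": 0}, {"linear": [1.7, -7.18, 3.43], "yaw": 0}, {"linear": [1.7, -7.18, 3.43], "yaw": 0}, {"linear": [1.7, -7.18, 3.43], "yaw": 0}], "gripper": 55}}

```text
t: 16.45
eef_pos: [539.0, 108.5, 258.2]
tool_rot: [3.142, -0.002, 3.075]
wrist_force: [-0.4, 0.6, -0.4]
finger_gap: 54.8
grip_force: 0.0
```

```bash
python3 - <<'E'
from h import *
f=shot('wrist','w1');P=wcloud(f);print(get_obs()['eef_pos'])
h=cv2.cvtColor(f['pixels'],cv2.COLOR_BGR2HSV)
for k,c,z in(('orange',(619,105),50),('blue',(603,7),50),('vial',(533,144),45)):
    d=np.hypot(P[...,0]-c[0],P[...,1]-c[1]); q=P[(d<25)&(P[...,2]>z)&(P[...,2]<85)]
    if len(q)<5: continue
    t=q[q[:,2]>np.percentile(q[:,2],97)-6];print(k,len(t),np.round(t.mean(0),1),np.round(np.percentile(q,[1,99],axis=0)).tolist())
# tray contents
for k,c in(('YL',(568.3,316.4)),('YS',(488.4,322.6))):
    d=np.hypot(P[...,0]-c[0],P[...,1]-c[1]); q=P[(d<30)&(P[...,2]>45)&(P[...,2]<120)]
    if len(q)>5:
        t=q[q[:,2]>np.percentile(q[:,2],97)-8];print(k,len(t),np.round(t.mean(0),1),q[:,2].max())
E
```

```text
[539.05168079 108.56276569 258.33207177]
orange 107 [620.4 108.4  72. ] [[612.0, 98.0, 50.0], [627.0, 119.0, 74.0]]
blue 107 [603.7  10.1  75.9] [[591.0, -4.0, 50.0], [612.0, 22.0, 78.0]]
vial 159 [533.5 145.6  67.9] [[526.0, 138.0, 46.0], [541.0, 153.0, 70.0]]
YL 120 [567.5 313.8  81.3] 85.2995036024237
YS 212 [488.9 320.5  95.8] 99.1959019740762
```

View pics/w1.png

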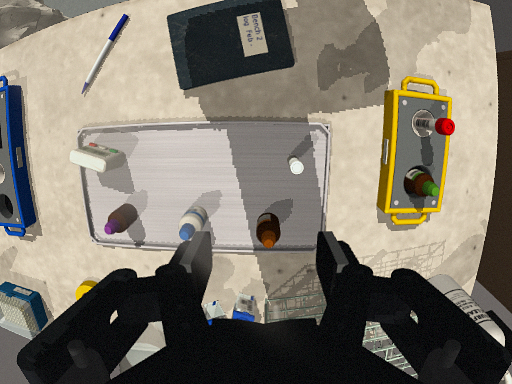

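The yellow kit is seated: red cap at (445,127), green cap at (430,188), tops at 97 and 83 mm. Next is the orange bottle, seen at (268,230).

Request:
{"op": "send_rows", "data": {"deltas": [{"linear": [1.3, 0.01, 0], "yaw": 0}, {"linear": [2.5, 0.01, -0.6], "yaw": 0}, {"linear": [2.7, 0.01, -1.8], "yaw": 0}, {"linear": [2.7, 0.01, -3], "yaw": 0}, {"linear": [2.7, 0.01, -4.2], "yaw": 0}, {"linear": [2.7, 0.01, -5.2], "yaw": 0}, {"linear": [2.7, 0.01, -6], "yaw": 0}, {"linear": [2.7, 0.01, -6.7], "yaw": 0}, {"linear": [2.7, 0.01, -7.2], "yaw": 0}, {"linear": [2.7, 0.01, -7.41], "yaw": 0}, {"linear": [2.7, 0.01, -7.41], "yaw": 0}, {"linear": [2.7, 0.01, -7.41], "yaw": 0}]}}

```text
t: 17.7
eef_pos: [621.2, 107.7, 38.6]
tool_rot: [3.141, 0.002, 3.074]
wrist_force: [-0.6, 0.5, 0.2]
finger_gap: 54.8
grip_force: 0.0
```

Request:
{"op": "send_rows", "data": {"deltas": [{"linear": [0, 0, 0], "yaw": 0}, {"linear": [0, 0, 0], "yaw": 0}, {"linear": [0, 0, 0], "yaw": 0}, {"linear": [0, 0, 0], "yaw": 0}, {"linear": [0, 0, 0], "yaw": 0}, {"linear": [0, 0, 0], "yaw": 0}, {"linear": [0, 0, 0], "yaw": 0}, {"linear": [0, 0, 0], "yaw": 0}], "gripper": 20}}

```text
t: 18.5
eef_pos: [621.3, 107.5, 38.9]
tool_rot: [3.141, 0.002, 3.073]
wrist_force: [0.3, 0.3, 6.7]
finger_gap: 29.9
grip_force: 29.7
```

Request:
{"op": "send_rows", "data": {"deltas": [{"linear": [0, 0, 0.5], "yaw": 0}, {"linear": [0, 0, 1.5], "yaw": 0}, {"linear": [0, 0, 2.7], "yaw": 0}, {"linear": [0, 0, 3.9], "yaw": 0}, {"linear": [-0.1, -1, 3.9], "yaw": 0}, {"linear": [-0.3, -2.3, 3.9], "yaw": 0}, {"linear": [-0.5, -3.7, 3.9], "yaw": 0}, {"linear": [-0.7, -5.1, 3.9], "yaw": 0}, {"linear": [-0.9, -6.5, 3.9], "yaw": 0}, {"linear": [-1.1, -7.9, 3.9], "yaw": 0}, {"linear": [-1.3, -9.3, 3.9], "yaw": 0}, {"linear": [-1.5, -10.7, 3.9], "yaw": 0}, {"linear": [-1.6, -12.1, 3.9], "yaw": 0}, {"linear": [-1.7, -13.4, 3.9], "yaw": 0}, {"linear": [-1.86, -14.6, 3.9], "yaw": 0}, {"linear": [-1.86, -15.13, 3.9], "yaw": 0}, {"linear": [-1.86, -15.13, 3], "yaw": 0}, {"linear": [-1.86, -15.13, 2], "yaw": 0}, {"linear": [-1.86, -15.13, 2], "yaw": 0}, {"linear": [-1.86, -15.13, 2], "yaw": 0}]}}

```text
t: 20.5
eef_pos: [564.6, -345.7, 97.3]
tool_rot: [3.141, -0.001, 3.074]
wrist_force: [0.1, 0.3, -0.6]
finger_gap: 30.3
grip_force: 29.8
```

```bash
python3 - <<'E'
from h import *
f=shot('wrist');g=shot('scene')
cv2.imwrite('pics/a4.png',np.hstack([cv2.resize(f['pixels'][120:340,150:400],(400,352)),cv2.resize(g['pixels'][230:370,220:380],(400,352))]))
E
```

```text
(no output)
```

View pics/a4.png

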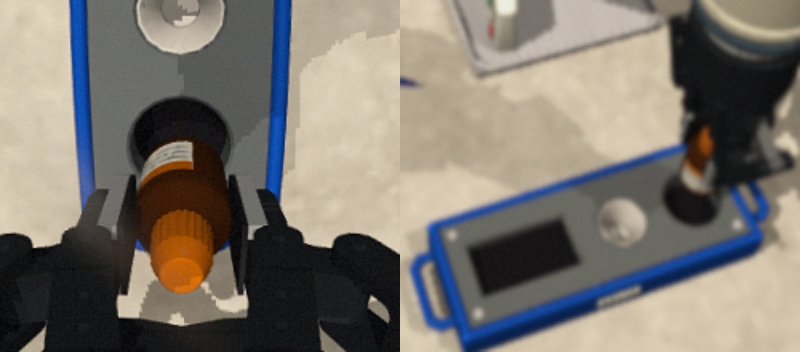

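The orange bottle is lined up over the blue tray's large well, so I'll lower and release it.

Request:
{"op": "send_rows", "data": {"deltas": [{"linear": [0, 0, -0.6], "yaw": 0}, {"linear": [0, 0, -1.1], "yaw": 0}, {"linear": [0, 0, -1.4], "yaw": 0}, {"linear": [0, 0, -1.6], "yaw": 0}, {"linear": [0, 0, -1.65], "yaw": 0}, {"linear": [0, 0, -1.65], "yaw": 0}, {"linear": [0, 0, -1.65], "yaw": 0}]}}

```text
t: 21.3
eef_pos: [565.1, -346.4, 48.7]
tool_rot: [-3.141, 0.001, 3.073]
wrist_force: [0.4, 1.3, 2.6]
finger_gap: 30.1
grip_force: 29.9
```

Request:
{"op": "send_rows", "data": {"deltas": [{"linear": [0, 0, 0], "yaw": 0}, {"linear": [0, 0, 0], "yaw": 0}, {"linear": [0, 0, 0], "yaw": 0}, {"linear": [0, 0, 0], "yaw": 0}, {"linear": [0, 0, 0], "yaw": 0}, {"linear": [0, 0, 0], "yaw": 0}, {"linear": [0, 0, 0.3], "yaw": 0}, {"linear": [0, 0, 0.8], "yaw": 0}, {"linear": [0, 0, 1.6], "yaw": 0}, {"linear": [0, 0, 2.6], "yaw": 0}, {"linear": [0, 0, 3.5], "yaw": 0}, {"linear": [0, 0, 3.5], "yaw": 0}], "gripper": 50}}

```text
t: 22.5
eef_pos: [566.7, -347.8, 160.9]
tool_rot: [-3.136, 0.01, 3.073]
wrist_force: [-0.4, 0.5, 0.2]
finger_gap: 50.0
grip_force: 0.0
```

Request:
{"op": "send_rows", "data": {"deltas": [{"linear": [0, 1, 0.3], "yaw": 0}, {"linear": [-0.1, 2.5, 0.3], "yaw": 0}, {"linear": [-0.2, 4, 0.3], "yaw": 0}, {"linear": [-0.3, 5.5, 0.3], "yaw": 0}, {"linear": [-0.4, 7, 0.3], "yaw": 0}, {"linear": [-0.5, 8.5, 0.3], "yaw": 0}, {"linear": [-0.6, 10, 0.3], "yaw": 0}, {"linear": [-0.7, 11.5, 0.3], "yaw": 0}, {"linear": [-0.8, 13, 0.3], "yaw": 0}, {"linear": [-0.9, 14.5, 0.3], "yaw": 0}, {"linear": [-1.03, 15.8, 0], "yaw": 0}, {"linear": [-1.03, 16.38, 0], "yaw": 0}, {"linear": [-1.03, 16.38, -0.3], "yaw": 0}, {"linear": [-1.03, 16.38, -1.2], "yaw": 0}, {"linear": [-1.03, 16.38, -2.1], "yaw": 0}, {"linear": [-1.03, 16.38, -2.9], "yaw": 0}, {"linear": [-1.03, 16.38, -3.5], "yaw": 0}, {"linear": [-1.03, 16.38, -3.7], "yaw": 0}, {"linear": [-1.03, 16.38, -3.7], "yaw": 0}, {"linear": [-1.03, 16.38, -3.7], "yaw": 0}], "gripper": 45}}

```text
t: 24.5
eef_pos: [534.5, 144.5, 43.0]
tool_rot: [3.141, 0.002, 3.073]
wrist_force: [0.7, -0.1, 0.7]
finger_gap: 45.2
grip_force: 0.0
```

Request:
{"op": "send_rows", "data": {"deltas": [{"linear": [0, 0, 0], "yaw": 0}, {"linear": [0, 0, 0], "yaw": 0}, {"linear": [0, 0, 0], "yaw": 0}, {"linear": [0, 0, 0], "yaw": 0}, {"linear": [0, 0, 0], "yaw": 0}, {"linear": [0, 0, 0], "yaw": 0}, {"linear": [0, 0, 0], "yaw": 0}, {"linear": [0, 0, 0], "yaw": 0}, {"linear": [0, 0, 0], "yaw": 0}], "gripper": 6}}

```text
t: 25.4
eef_pos: [534.6, 145.0, 43.1]
tool_rot: [3.141, 0.002, 3.073]
wrist_force: [0.1, -0.1, 5.8]
finger_gap: 15.1
grip_force: 29.3
```

Request:
{"op": "send_rows", "data": {"deltas": [{"linear": [0, 0, 0.5], "yaw": 0}, {"linear": [0, 0, 1.4], "yaw": 0}, {"linear": [0, 0, 2.4], "yaw": 0}, {"linear": [0, 0, 3.3], "yaw": 0}, {"linear": [0, -1, 3.3], "yaw": 0}, {"linear": [-0.1, -2.3, 3.3], "yaw": 0}, {"linear": [-0.2, -3.8, 3.3], "yaw": 0}, {"linear": [-0.3, -5.3, 3.3], "yaw": 0}, {"linear": [-0.4, -6.8, 3.3], "yaw": 0}, {"linear": [-0.5, -8.3, 3.3], "yaw": 0}, {"linear": [-0.6, -9.8, 3.3], "yaw": 0}, {"linear": [-0.7, -11.3, 3.3], "yaw": 0}, {"linear": [-0.8, -12.8, 3.3], "yaw": 0}, {"linear": [-0.9, -14.2, 3.3], "yaw": 0}, {"linear": [-0.96, -15.5, 3.3], "yaw": 0}, {"linear": [-0.96, -16.24, 3.3], "yaw": 0}, {"linear": [-0.96, -16.24, 2.4], "yaw": 0}, {"linear": [-0.96, -16.24, 1.5], "yaw": 0}, {"linear": [-0.96, -16.24, 1.5], "yaw": 0}, {"linear": [-0.96, -16.24, 1.5], "yaw": 0}]}}

```text
t: 27.4
eef_pos: [504.8, -342.0, 87.1]
tool_rot: [3.141, -0.001, 3.074]
wrist_force: [0.4, -0.3, 0.3]
finger_gap: 15.0
grip_force: 29.3
```

```bash
python3 - <<'E'
from h import *
f=shot('wrist');g=shot('scene')
cv2.imwrite('pics/a5.png',np.hstack([cv2.resize(f['pixels'][120:340,150:400],(400,352)),cv2.resize(g['pixels'][230:370,220:380],(400,352))]))
E
```

```text
(no output)
```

View pics/a5.png

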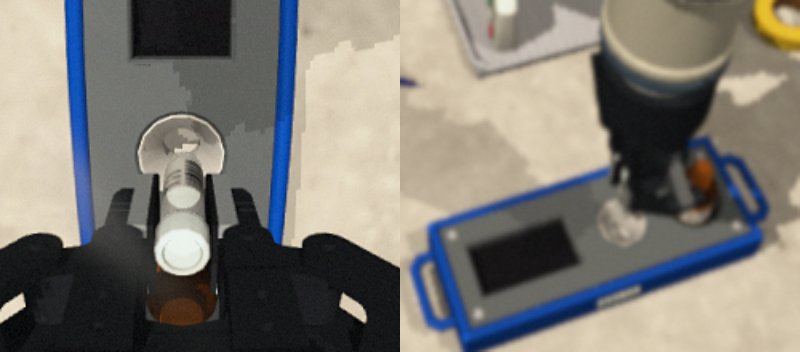

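The vial is upright and lined up with the funnel, so I'll lower it in steps.

Request:
{"op": "send_rows", "data": {"deltas": [{"linear": [0, 0, -0.4], "yaw": 0}, {"linear": [0, 0, -0.65], "yaw": 0}, {"linear": [0, 0, -0.8], "yaw": 0}, {"linear": [0, 0, -0.9], "yaw": 0}, {"linear": [0, 0, -1], "yaw": 0}, {"linear": [0, 0, -1], "yaw": 0}]}}

```text
t: 28.1
eef_pos: [504.8, -342.2, 56.4]
tool_rot: [3.141, -0.001, 3.073]
wrist_force: [0.3, 0.6, 0.3]
finger_gap: 15.0
grip_force: 29.3
```

Request:
{"op": "send_rows", "data": {"deltas": [{"linear": [0, 0, -0.12], "yaw": 0}, {"linear": [0, 0, -0.24], "yaw": 0}, {"linear": [0, 0, -0.34], "yaw": 0}, {"linear": [0, 0, -0.36], "yaw": 0}, {"linear": [0, 0, -0.36], "yaw": 0}]}}

```text
t: 28.6
eef_pos: [505.1, -342.3, 46.2]
tool_rot: [-3.141, 0.0, 3.073]
wrist_force: [0.1, -0.1, 1.6]
finger_gap: 15.3
grip_force: 29.4
```

Request:
{"op": "send_rows", "data": {"deltas": [{"linear": [0, 0, 0], "yaw": 0}, {"linear": [0, 0, 0], "yaw": 0}, {"linear": [0, 0, 0], "yaw": 0}, {"linear": [0, 0, 0], "yaw": 0}, {"linear": [0, 0, 0], "yaw": 0}, {"linear": [0, 0, 0], "yaw": 0}, {"linear": [0, 0, 0.4], "yaw": 0}, {"linear": [0, 0, 1.2], "yaw": 0}, {"linear": [0, 0, 2.4], "yaw": 0}, {"linear": [0, 0, 3.4], "yaw": 0}, {"linear": [0, 0, 3.6], "yaw": 0}, {"linear": [0, 0, 3.6], "yaw": 0}], "gripper": 46}}

```text
t: 29.8
eef_pos: [505.7, -342.8, 156.6]
tool_rot: [-3.139, 0.003, 3.073]
wrist_force: [-0.3, -0.2, -0.6]
finger_gap: 46.0
grip_force: 0.0
```

Request:
{"op": "send_rows", "data": {"deltas": [{"linear": [0, 0.6, 0], "yaw": -1}, {"linear": [0, 1.2, 0], "yaw": -2}, {"linear": [0, 1.8, 0], "yaw": -3}, {"linear": [0, 2.4, 0], "yaw": -4}, {"linear": [0, 3, 0], "yaw": -5}, {"linear": [0, 3.6, 0], "yaw": -6}, {"linear": [0, 4.2, 0], "yaw": -7}, {"linear": [0, 4.8, 0], "yaw": -8}, {"linear": [0, 5.4, 0], "yaw": -9}, {"linear": [0, 6, 0], "yaw": -10}, {"linear": [0, 6.6, 0], "yaw": -11}, {"linear": [0, 7.2, 0], "yaw": -12}, {"linear": [-0.02, 7.49, 0], "yaw": -13}, {"linear": [-0.02, 7.49, 0], "yaw": -13.36}, {"linear": [-0.02, 7.49, -0.5], "yaw": -13.36}, {"linear": [-0.02, 7.49, -1], "yaw": -13.36}, {"linear": [-0.02, 7.49, -1], "yaw": -13.36}, {"linear": [-0.02, 7.49, -1], "yaw": -13.36}], "gripper": 50, "squeeze": 40}}

```text
t: 31.6
eef_pos: [503.6, -117.6, 122.4]
tool_rot: [-3.139, 0.0, 1.208]
wrist_force: [-0.2, 0.2, 0.2]
finger_gap: 49.9
grip_force: 0.0
```

```bash
python3 - <<'E'
from h import *
o=get_obs();print(o['eef_pos'],np.degrees(o['tool_rot']))
f=shot('wrist');g=shot('scene')
P=wcloud(f);d=np.hypot(P[...,0]-504,P[...,1]+117);q=P[(d<42)&(P[...,2]>52)&(P[...,2]<66)]
print(len(q),q.mean(0),cv2.minAreaRect(q[:,:2].astype(np.float32)))
Q=cloud(g)
for k,c in(('BL',(565,-346.5)),('BS',(505,-342.3))):
    d=np.hypot(Q[...,0]-c[0],Q[...,1]-c[1]);q=Q[(d<25)&(Q[...,2]>50)&(Q[...,2]<110)]
    print(k,len(q),np.round(q.mean(0),1),q[:,2].max())
cv2.imwrite('pics/a6.png',np.hstack([cv2.resize(f['pixels'][100:340,130:400],(400,356)),cv2.resize(g['pixels'][230:370,220:380],(400,356))]))
E
```

```text
[ 503.62491135 -117.62176175  122.35331197] [-1.79826693e+02  1.16722377e-02  6.92211978e+01]
2044 [ 506.53692831 -115.69909203   60.88363188] ((505.0058288574219, -117.84418487548828), (60.2236442565918, 19.6727294921875), 69.32672119140625)
BL 224 [ 562.2 -350.5   64.7] 84.14451806766573
BS 87 [ 503.5 -343.7   66.4] 72.80115159203909
```

View pics/a6.png

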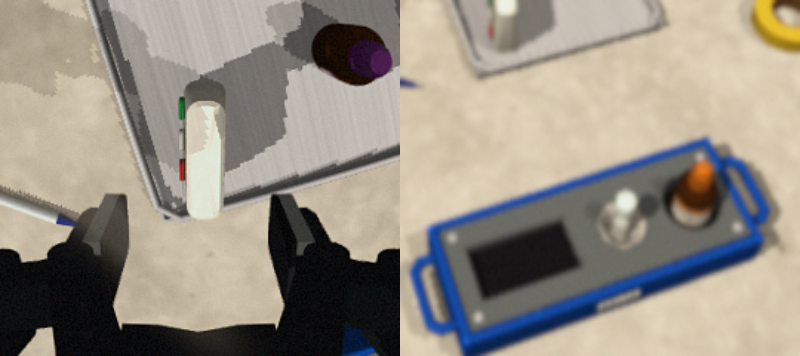

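The vial and orange bottle are seated, with tops at about 71 and 83 mm. The timer is square between the fingers.

Request:
{"op": "send_rows", "data": {"deltas": [{"linear": [0, 0, -0.8], "yaw": 0}, {"linear": [0, 0, -1.5], "yaw": 0}, {"linear": [0, 0, -2.2], "yaw": 0}, {"linear": [0, 0, -2.8], "yaw": 0}, {"linear": [0, 0, -3.17], "yaw": 0}, {"linear": [0, 0, -3.17], "yaw": 0}, {"linear": [0, 0, -3.17], "yaw": 0}]}}

```text
t: 32.4
eef_pos: [504.9, -117.8, 29.9]
tool_rot: [3.141, -0.0, 1.208]
wrist_force: [-0.3, -0.2, -0.3]
finger_gap: 49.9
grip_force: 0.0
```

Request:
{"op": "send_rows", "data": {"deltas": [{"linear": [0, 0, 0], "yaw": 0}, {"linear": [0, 0, 0], "yaw": 0}, {"linear": [0, 0, 0], "yaw": 0}, {"linear": [0, 0, 0], "yaw": 0}, {"linear": [0, 0, 0], "yaw": 0}, {"linear": [0, 0, 0], "yaw": 0}, {"linear": [0, 0, 0], "yaw": 0}, {"linear": [0, 0, 0], "yaw": 0}], "gripper": 10}}

```text
t: 33.2
eef_pos: [505.1, -117.8, 31.3]
tool_rot: [3.139, -0.0, 1.208]
wrist_force: [-2.7, 0.9, 9.5]
finger_gap: 19.2
grip_force: 82.1
```

Request:
{"op": "send_rows", "data": {"deltas": [{"linear": [0, 0, 0.5], "yaw": 0}, {"linear": [0, 0, 1.4], "yaw": 0}, {"linear": [0, 0, 2.4], "yaw": 0}, {"linear": [0, 0, 3.2], "yaw": 0}, {"linear": [-0.2, -0.6, 3.2], "yaw": -0.8}, {"linear": [-0.5, -1.3, 3.2], "yaw": -1.7}, {"linear": [-0.8, -2.1, 3.2], "yaw": -2.6}, {"linear": [-1.1, -2.9, 3.2], "yaw": -3.5}, {"linear": [-1.4, -3.7, 3.2], "yaw": -4.4}, {"linear": [-1.7, -4.5, 3.2], "yaw": -5.3}, {"linear": [-2, -5.3, 3.2], "yaw": -6.2}, {"linear": [-2.3, -6.1, 3.2], "yaw": -7.1}, {"linear": [-2.5, -6.8, 3.2], "yaw": -8}, {"linear": [-2.64, -7.32, 3.2], "yaw": -8.8}, {"linear": [-2.64, -7.32, 3.2], "yaw": -9.15}, {"linear": [-2.64, -7.32, 2.6], "yaw": -9.15}, {"linear": [-2.64, -7.32, 2], "yaw": -9.15}, {"linear": [-2.64, -7.32, 1.8], "yaw": -9.15}, {"linear": [-2.64, -7.32, 1.8], "yaw": -9.15}]}}

```text
t: 35.1
eef_pos: [424.7, -336.7, 82.2]
tool_rot: [-3.14, 0.002, -0.07]
wrist_force: [0.4, -0.2, -0.7]
finger_gap: 19.1
grip_force: 80.3
```

```bash
python3 - <<'E'
from h import *
f=shot('wrist');g=shot('scene')
cv2.imwrite('pics/a7.png',np.hstack([cv2.resize(f['pixels'][100:340,130:400],(400,356)),cv2.resize(g['pixels'][220:380,200:380],(400,356))]))
E
```

```text
(no output)
```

View pics/a7.png

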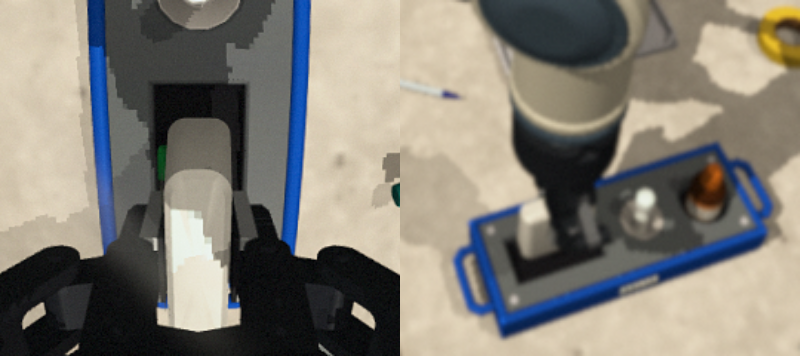

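The timer is lined up with the pocket, so I'll lower and release it.

Request:
{"op": "send_rows", "data": {"deltas": [{"linear": [0, 0, -0.4], "yaw": 0}, {"linear": [0, 0, -0.7], "yaw": 0}, {"linear": [0, 0, -0.9], "yaw": 0}, {"linear": [0, 0, -1.04], "yaw": 0}, {"linear": [0, 0, -1.06], "yaw": 0}, {"linear": [0, 0, -1.06], "yaw": 0}]}}

```text
t: 35.8
eef_pos: [425.2, -337.2, 52.4]
tool_rot: [3.141, -0.0, -0.07]
wrist_force: [-3.3, 2.4, 6.9]
finger_gap: 19.4
grip_force: 81.6
```

Request:
{"op": "send_rows", "data": {"deltas": [{"linear": [0, 0, 0], "yaw": 0}, {"linear": [0, 0, 0], "yaw": 0}, {"linear": [0, 0, 0], "yaw": 0}, {"linear": [0, 0, 0], "yaw": 0}, {"linear": [0, 0, 0], "yaw": 0}, {"linear": [0, 0, 0], "yaw": 0}, {"linear": [0, 0, 0.4], "yaw": 0}, {"linear": [0, 0, 1.2], "yaw": 0}, {"linear": [0, 0, 2.4], "yaw": 0}, {"linear": [0, 0, 3.6], "yaw": 0}, {"linear": [0, 0, 5], "yaw": 0}, {"linear": [0, 1.3, 6], "yaw": 0}, {"linear": [0, 2.8, 7], "yaw": 0}, {"linear": [0, 4.3, 7], "yaw": 0}, {"linear": [0, 5.8, 7], "yaw": 0}, {"linear": [0, 6, 7], "yaw": 0}, {"linear": [0, 6, 7], "yaw": 0}, {"linear": [0, 6, 7], "yaw": 0}], "gripper": 46}}

```text
t: 37.6
eef_pos: [425.2, -157.9, 261.5]
tool_rot: [3.141, -0.0, -0.07]
wrist_force: [0.6, 1.2, 0.1]
finger_gap: 46.1
grip_force: 0.0
```

```bash
python3 - <<'E'
from h import *
f=shot('top');g=shot('scene')
T=f['pixels'][130:280,110:420];S=g['pixels'][80:384,140:400]
cv2.imwrite('pics/a8.png',np.hstack([cv2.resize(T,(440,213*1)) if 0 else cv2.copyMakeBorder(cv2.resize(T,(470,227)),0,233,0,0,0),cv2.resize(S,(330,386+74))[:460]]))
Q=cloud(g);R=cloud(f)
for k,c in(('YL',(568.3,316.4)),('YS',(488.4,322.6)),('BL',(565,-346.5)),('BS',(505,-342.3)),('BP',(425,-337)),('blue',(603,8)),('purple',(594,-99))):
  for n,C in(('s',Q),('t',R)):
    d=np.hypot(C[...,0]-c[0],C[...,1]-c[1]);q=C[(d<(25 if k!='BP' else 38))&(C[...,2]>50)&(C[...,2]<110)]
    if len(q)>3:print(k,n,len(q),np.round(q.mean(0),1),np.round(q[:,2].max()))
    if k=='BP' and len(q)>5:print(cv2.minAreaRect(q[:,:2].astype(np.float32)))
E
```

```text
YL t 89 [566.8 313.7  66. ] 87.0
YS s 97 [488.  317.3  78.6] 96.0
YS t 59 [487.9 321.4  89.1] 102.0
BL s 222 [ 562.3 -350.4   64.6] 84.0
BL t 96 [ 563.8 -342.6   64.2] 89.0
BS s 89 [ 503.6 -343.7   65.8] 72.0
BP s 572 [ 422.5 -341.9   73.4] 84.0
((424.5605163574219, -338.6322326660156), (20.61410140991211, 60.30459976196289), 87.42943572998047)
BP t 9 [ 397.6 -337.9   78.9] 88.0
((397.2552490234375, -338.0355224609375), (4.639578342437744, 10.512079238891602), 39.358367919921875)
blue s 98 [602.6   3.8  61.9] 78.0
blue t 64 [603.2   9.4  62.4] 82.0
purple s 71 [ 593.8 -102.    62.9] 74.0
purple t 45 [593.7 -96.4  63.9] 78.0
```

View pics/a8.png

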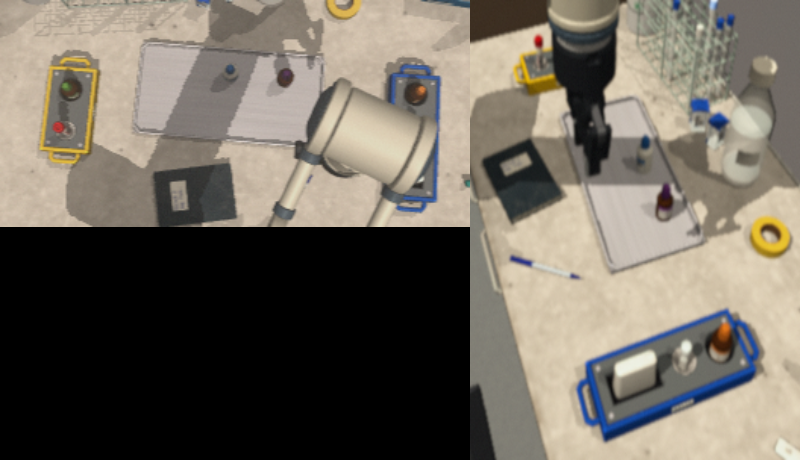

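All five items are seated upright, and the blue and purple bottles haven't moved. Handing in.

```bash
python3 -c "
from plant import *
print(close_job())"
```

```text
the job is handed in; nothing more can be done
None
```

I handed the job in at about 38 s of the 128 s: the last camera check showed all five items upright in their wells and the blue and purple bottles where they started, but the hand-in gave no verdict.

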